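Index the punch's turret stop and feed the bar up to it

TASK

Set up the hand punch for its next hole. With a fingertip, flick the edge of the turret stop's star wheel round, click by click, until its longest stop rod stands uppermost and the wheel sits in its click; then push the flat bar along the bed, under the punch, until its front end rests against that rod, and leave it there. Only push things: the bar stays down on the bed, and the spanner, hammer and jar stay where they are.

Things in the scene. Friction and masses are not known exactly. Their poses are not given: they have to be found in the camera images.
- wheel_hub (a point): Point on the turret's level axis, mid-thickness of the star wheel, 60 mm above the table; fixed to the bed, does not turn. Its axes (the same for every fixed point here): z up, y along bed and axis, from the punch to the turret, x level across the bed, away from the robot at yaw 0. Wheel: black, 16 mm thick (y), 50 mm hub disc, six lobes reaching 45 mm from the axis, 12 mm wide, round ends.
- wheel_top (a point): Point straight above the axis at the star wheel's outer reach, 105 mm above the table, fixed. At rest two lobes straddle it, leaning 30 degrees to each side (their round ends are centred 19.5 mm to each side and 94 mm above the table); the gap between them is open down to the hub disc at 85 mm. The bearing block, 30 to 52 mm beyond it (+y), is 80 mm high.
- turret (a joint): Turret angle in rad, no end stops. 0 or any whole turn: longest rod uppermost. One click = a sixth of a turn (1.047); grows when the wheel's top moves to +x. A spring roller holds it at whole clicks: a lobe pushed sideways from 30 degrees beside the top to a little past the top goes over, and the spring does the rest. About 4 N along the rim, either way. Starts 1 to 5 clicks from 0.
- drum_face (a point): Point on the axis in the face of the steel turret drum (52 mm diameter, its body from here to 34 mm towards +y, next to the wheel), fixed. Six stop rods, 7 mm thick, 22 mm from the axis, 60 degrees apart, stick out of it towards -y (to the punch). With the longest (80 mm) on top, going round towards +x, they are 80, 30, 52, 40, 62 and 22 mm long.
- long_rod_tip (a point): Centre of the free end of the longest stop rod; it goes round with the turret, 22 mm from the axis and 80 mm from the drum's face (y = -125 mm from wheel_hub). Uppermost it is 82 mm above the table, level with the bar.
- bar: Loose steel flat bar, 240 mm long (its y), 40 mm wide, 10 mm thick, about 0.75 kg, lying flat on the bed. Origin: centre of its underside, 76 mm above the table; y points along it to its front end (towards the turret), z up. 3 to 7 N push it along.
- bar_front (a point): Centre of the bar's front end face, the end towards the turret, 81 mm above the table. Starts 35 to 85 mm short of the long rod's tip (measured along the bed).
- bar_tail (a point): Centre of the bar's tail end face, 240 mm behind the front end, 81 mm above the table: the place to push. It stands on the open part of the bed, clear of the guides, from start to finish.
- bed_top (a point): Centre of the top of the feed bed (beam 365 mm long in y, 50 mm wide, top 76 mm above the table), fixed. Two side guides rise 8 mm above it from 2 mm behind (-y) to 168 mm ahead (+y) of this point and keep the bar within 2 mm of the middle. Under it all is a base plate, 80 mm wide and 10 mm thick.
- punch_tip (a point): Lower end of the hand punch over the bar, 95 mm above the table, fixed. Its green frame, 46 mm thick in y (70 mm at foot and lever), stands behind the bed (+x, from 35 to 155 mm), 200 mm high, with an arm over the bar from 135 to 201 mm above the table reaching 35 mm to -x; the lever leans back to +x up to 345 mm high.
- spanner: Loose steel open spanner 170 mm long, lying on the table on the robot's side of the bed (bystander). Origin at its underside near its middle.
- hammer: Loose hammer 260 mm long lying on the table behind the bed (bystander). Origin at its underside near its middle.
- paste_jar: Loose jar of punching paste, 64 mm across and 70 mm high, standing behind the bed (bystander). Origin in the middle of its underside.
Things that resemble listed ones, but are neither listed nor needed, are in the scene too. Leave any orange, red or yellow look-alike of the bar alone.

How it is judged:
By the outcome, as a careful person would: the job done as asked, in the order asked, and still so for the second after the job is handed in, with the robot touching nothing.
It also fails if it takes over 58 s, if anything falls off the work surface, if the arm or the gripper's body presses on something with over 40 N, if the wrist force passes 120 N, or if a joint passes its speed limit or range.

ROBOT

A 6-joint arm with a two-finger parallel gripper is mounted at the origin on the work surface. World frame = base frame: x ahead of the robot, y to its left, z up, the work surface at z = 0. Lengths are in m, angles in degrees, forces in N, time in s.
With the tool pointing down it reaches from about 0.4 to 0.825 m from the base axis. Payload 7 kg.
Tool frame: the origin (TCP) lies midway between the tips of the shut fingers; the grasp point (between the pads) lies 19 mm behind it (r.grasp_offset is the distance from the TCP to the grasp point, in m); z points along the fingers, x is the direction in which the jaws open and shut, and the axes are right-handed (so a half turn about z gives the same grasp; the last joint's range is limited). The gripper opens to 88 mm and grips with 3 to 60 N. Pads are 19 mm wide; open, the fingers measure 130 mm over their backs; the gripper's body (78 mm by 193 mm) begins 47 mm behind the grasp point.
Start: joints at [90.82, 20.546, 0.682, 0, -70.136, -16.507], TCP at [0.183, 0.65, 0.227] pointing down, gripper open.
Joint ranges: [-176.03, 176.03], [-82.01, 121.73], [-58.28, 71.71], [-173.87, 95.51], [-174.79, -0.11], [-173.66, 173.66]. Speed limits (degrees/s): [136.94, 136.94, 172.46, 180, 180, 180].

INTERFACE

Orientations are given as [roll, pitch, yaw] about the fixed x, y, z axes, in that order (R = Rz(yaw) Ry(pitch) Rx(roll)).
In Python, from plant import r gives the robot as it stands.
- The arm moves only by the tool step_arm, never from a script. Its argument "deltas" is a list of rows, each a list of 7 numbers: the turn, a rotation vector about the tool's x, y, z in rad, then the shift along the tool's x, y, z in mm, then the opening, from -1 (shut) to 1 (fully open), so that 0 is half open. In form: [[ax, ay, az, x, y, z, grip], ...]. A call has 1 to 10 rows; each row shifts and turns the pose as measured when the row begins, along the tool's axes as they then stand; what a row does not reach is not made up. A row lasts 1/10 s, in which the tool goes at most 50 mm and 8.59 degrees, less where a joint would pass 70% of its speed; a pose out of reach is approached as far as the arm can. A call with a gripper value outside its range is refused whole. The fingers move at their own pace and stop on an object; "squeeze" is the grip in N (left out, the last holds). Time passes only in rows, so rows that do not move let the fingers close. It gives the time, the measured TCP pose, the force and the opening at its end, in the units of the state.
- r.get_state(): the state, without advancing time (a new reading comes with each control period).
- r.capture(name): name is "scene" or "top" or "wrist"; returns the picture (384x512x3 uint8, red, green, blue); there is no depth.
- r.camera_info(name): a dict with "vertical_fov" (degrees; the focal length in pixels is half the picture's height over the tangent of half this angle, whatever the lens; pixels are square), "cx", "cy" (the principal point, pixels), "k1" (the pictures are not rectified: a ray, as slopes to the right and down, at radius r is drawn at 1 + k1 r^2 times it, then the intrinsics apply), "view" (4x4, takes a point from world to camera coordinates). Camera axes: x right, y down, z forward; pixel columns grow to the right and rows downward; lengths in m; the calibration is good to about 2 mm. A picture is of the moment at which its call begins: read the wrist's pose just before it. camera_info takes no time and is no camera call; for the wrist camera it gives the pose at the moment of the call.
- r.close_job(): hands the job in, once; it reports no verdict.
The state is a dict: "time_s": time; "joints": joint angles; "qd": joint speeds; "joint_torque": joint torques, N m; "tcp_pos": TCP position; "eef_rot": TCP orientation; "contact_force": force on the tool from outside, world axes, zero at the start; "moment": the same for the moment, N m; "gripper_width": finger opening in m.
Only numpy, scipy, OpenCV 4.12 (cv2) and the standard library are available. Lean on these libraries where they do the work, as an engineer would, in place of code of your own. Each camera call takes 0.05 s, during which the arm holds its last target.

## Working session

There is one attempt and no reset: what is moved stays moved. The work goes in short steps, Python scripts to look and compute and a tool call to move; the robot and the scene stay as the last step left them, time stands still between calls to the robot, and variables do not carry over. Pictures are saved under pics/ and viewed, and the job is handed in when it is done.

Besides the shell and the picture viewer there is one more tool, called after "Emit:" as name(argument=value, ...), one argument or row to a line, values as JSON. step_arm: Moves the arm, as the interface text tells. Its arguments: {"type":"object","properties":{"deltas":{"type":"array","items":{"type":"array","items":{"type":"number"}}},"squeeze":{"type":"number"}},"required":["deltas"]}

```bash
ls; mkdir -p pics; cat > h.py <<'E'
import numpy as np, cv2
from plant import r
def K(n):
    c=r.camera_info(n); f=192/np.tan(np.radians(c['vertical_fov'])/2); return c,f
def proj(n,P,c=None):
    c=c or r.camera_info(n); f=192/np.tan(np.radians(c['vertical_fov'])/2)
    P=np.atleast_2d(P); V=np.array(c['view']); q=P@V[:3,:3].T+V[:3,3]
    s=q[:,:2]/q[:,2:]; s=s*(1+c['k1']*(s**2).sum(1,keepdims=True)); return s*f+[c['cx'],c['cy']]
def ray(n,uv,c=None):
    c=c or r.camera_info(n); f=192/np.tan(np.radians(c['vertical_fov'])/2)
    d=(np.array(uv,float)-[c['cx'],c['cy']])/f; s=d.copy()
    for _ in range(50): s=d/(1+c['k1']*(s@s))
    V=np.array(c['view']); R=V[:3,:3]; return -R.T@V[:3,3], R.T@np.array([s[0],s[1],1])
def atz(n,uv,z,c=None):
    o,d=ray(n,uv,c); return o+d*(z-o[2])/d[2]
def save(n,name,scale=1.5):
    im=r.capture(n); cv2.imwrite('pics/raw_'+name+'.png',im[:,:,::-1])
    cv2.imwrite('pics/'+name+'.png',cv2.resize(im[:,:,::-1],None,fx=scale,fy=scale,interpolation=cv2.INTER_CUBIC)); return im
E
python3 - <<'E'
from h import *
for n in('scene','top'):
    save(n,n+'1'); c=r.camera_info(n); print(n,c['vertical_fov'],c['k1'],np.round(c['view'],3))
print(r.get_state())
E
```

```text
pics
scene 53.93801600121121 -0.028897081831599475 [[ 0.646  0.763  0.007 -0.243]
 [ 0.635 -0.533 -0.56  -0.326]
 [-0.423  0.366 -0.829  1.378]
 [ 0.     0.     0.     1.   ]]
top 43.22128793420532 -0.061363439483031405 [[-0.005 -1.    -0.008 -0.1  ]
 [-0.985  0.007 -0.17   0.535]
 [ 0.171  0.006 -0.985  1.275]
 [ 0.     0.     0.     1.   ]]
{'time_s': 0.1, 'joints': array([ 9.08203660e+01,  2.05883772e+01,  6.38859489e-01, -1.82357854e-02,
       -7.01363647e+01, -1.65055218e+01]), 'qd': array([ 0.01976553, -0.14826118,  0.20684625,  0.02702682, -0.03913504,
       -0.00043677]), 'joint_torque': array([-1.83601682e-03, -5.84164846e+01,  2.93755013e+01,  7.01574907e+00,
        1.01537336e-02, -4.51062726e-05]), 'tcp_pos': array([0.18240731, 0.64942545, 0.22570176]), 'eef_rot': array([-1.79992035e+02, -8.72143363e-02, -1.05691371e+02]), 'contact_force': array([-0.02224336,  0.23869915, -0.24168927]), 'moment': array([ 0.06709919, -0.01463673,  0.00727675]), 'gripper_width': 0.08727974765398157}
```

View pics/scene1.png

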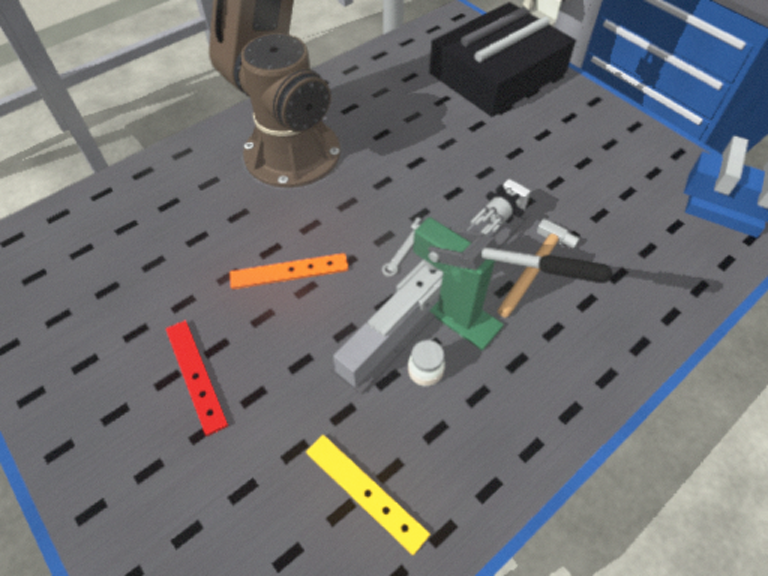

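View pics/top1.png

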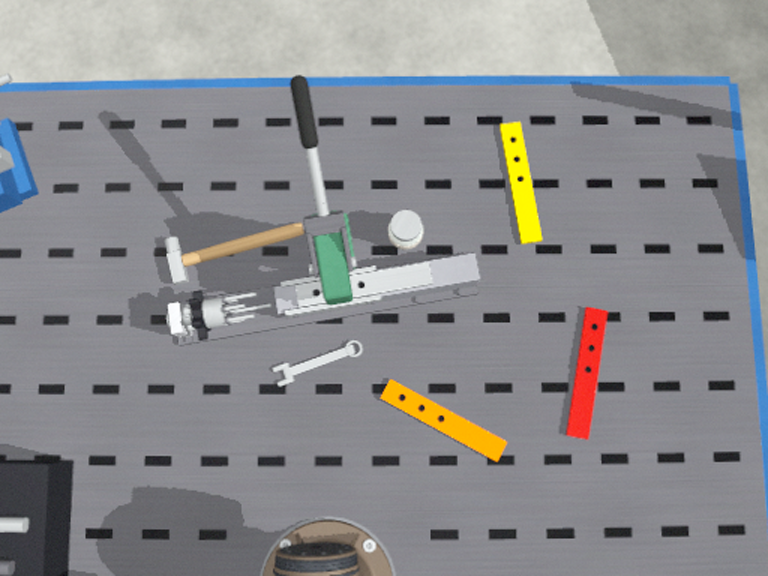

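The turret is at the left of the top view near (200,313). The bar runs to its tail end near (430,272), and the bed ends at about (480,266). The look-alikes are well clear, so I'll zoom in.

```bash
python3 - <<'E'
from h import *
t=cv2.imread('pics/raw_top1.png'); s=cv2.imread('pics/raw_scene1.png')
cv2.imwrite('pics/topz.png',cv2.resize(t[155:240,95:330],(799,289),interpolation=cv2.INTER_CUBIC))
cv2.imwrite('pics/scz.png',cv2.resize(s[110:180,270:370],(800,560),interpolation=cv2.INTER_CUBIC))
# rough: bed end corners top z=.076
for uv in [(478,256),(480,280)]:
    print(atz('top',np.array(uv)/1.5,.076))
for uv in [(174,306),(178,335)]:
    print(atz('top',np.array(uv)/1.5,.08))
E
```

```text
[ 0.57947342 -0.27496949  0.076     ]
[ 0.53591858 -0.2772925   0.076     ]
[0.49212626 0.2654134  0.08      ]
[0.44054743 0.2561279  0.08      ]
```

View pics/topz.png

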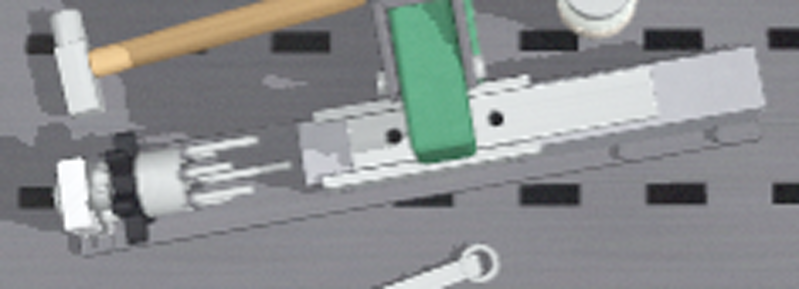

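View pics/scz.png

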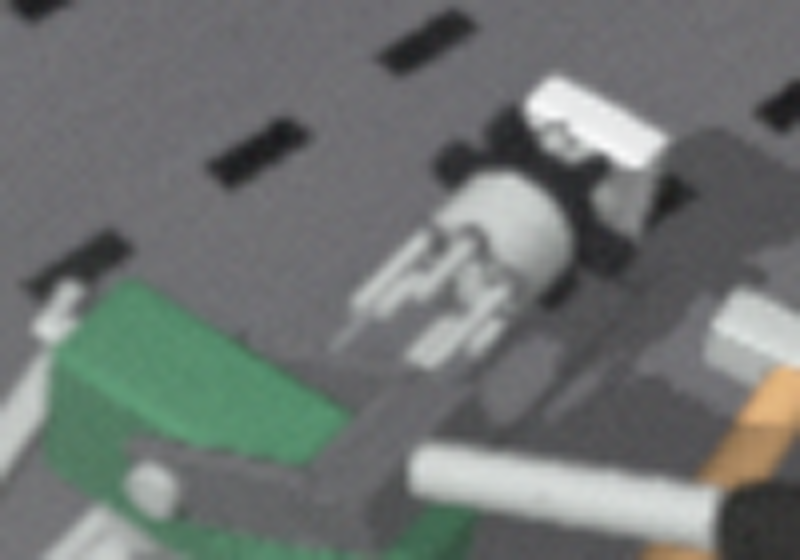

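```bash
cat > fit.py <<'E'
from h import *
L=[80,30,52,40,62,22]
def frame(p):
    x,y,yaw=p; c,s=np.cos(yaw),np.sin(yaw)
    return lambda Q:np.array([[x+c*q[0]-s*q[1], y+s*q[0]+c*q[1], q[2]] for q in np.atleast_2d(Q)])
def rods(k):
    out=[]
    for i in range(6):
        a=np.radians(60*(i+k)); X,Z=.022*np.sin(a),.06+.022*np.cos(a)
        out.append([[X,-.045,Z],[X,-.045-L[i]/1000,Z]])
    return out
def outline():
    t=np.linspace(0,2*np.pi,25); seg=[]
    for yy in(-.045,-.011): seg.append([[.026*np.sin(a),yy,.06+.026*np.cos(a)] for a in t])
    for i in range(6):
        a=np.radians(30+60*i); 
        for yy in(-.008,.008):seg.append([[.039*np.sin(a)+.006*np.sin(b),yy,.06+.039*np.cos(a)+.006*np.cos(b)] for b in t])
    seg.append([[-.025,.030,.08],[.025,.030,.08],[.025,.052,.08],[-.025,.052,.08],[-.025,.030,.08]])
    return seg
E
cat > ov.py <<'E'
from fit import *
import sys
def draw(raw,cam,p,k,box,out,c=None,extra=[]):
    im=cv2.imread(raw); F=frame(p); x0,y0,x1,y1=box; S=min(800/(x1-x0),600/(y1-y0))
    z=cv2.resize(im[y0:y1,x0:x1],None,fx=S,fy=S,interpolation=cv2.INTER_CUBIC)
    def pl(q,col):
        w=((proj(cam,F(q),c)+.5-[x0,y0])*S); cv2.polylines(z,[np.round(w).astype(int)],False,col,1)
    for s in outline(): pl(s,(0,0,255))
    if k is not None:
        for i,s in enumerate(rods(k)): pl(s,[(255,0,255),(0,255,0),(255,255,0),(0,255,255),(255,0,0),(0,128,255)][i])
    for s in extra: pl(s,(0,255,0))
    cv2.imwrite(out,z)
E
python3 - <<'E'
from ov import *
from scipy.optimize import least_squares
g=lambda x,y:np.array([95+x*235/799-.35,155+y*85/289-.35])
# bed -y end corners z=.076, x=+-.025 ; block top corners ; 
yaw0=np.radians(9.7)
# wheel top lobes hinge; drum face lower/upper silhouette
A=g(757,50),g(766,105)
def res(q):
    F=frame(q[:3]); e=q[3]
    r1=proj('top',F([[.025,e,.076],[-.025,e,.076]]))-np.array(A)
    # drum silhouette face points (side extremes at z=.06)
    r2=proj('top',F([[.026,-.045,.06],[-.026,-.045,.06]]))-np.array([g(183,148),g(190,212)])
    r3=proj('top',F([[.0195+.003,0,.1],[-.0195-.003,0,.1]]))-np.array([g(122,150),g(131,212)])
    return np.r_[r1.ravel(),r2.ravel()*.5,r3.ravel()*.5]
s=least_squares(res,[.47,.24,yaw0,-.5]); print(s.x,np.degrees(s.x[2]),s.fun.round(1))
p=s.x[:3]; np.save('p.npy',s.x)
e=s.x[3]
ex=[[[-.025,e,.076],[.025,e,.076],[.025,e+.365,.076],[-.025,e+.365,.076],[-.025,e,.076]]]
draw('pics/raw_top1.png','top',p,3,(100,180,330,230),'pics/o1.png',extra=ex)
draw('pics/raw_top1.png','top',p,3,(100,180,190,240),'pics/o2.png',extra=ex)
draw('pics/raw_scene1.png','scene',p,3,(280,110,370,175),'pics/o3.png',extra=ex)
E
```

```text
[ 0.47826448  0.22065242  0.16565355 -0.50183701] 9.491249556773722 [-0.5 -0.9  0.5  1.   0.5 -0.2  0.8 -0.1 -0.5  0.5 -0.8 -0.2]
```

View pics/o1.png

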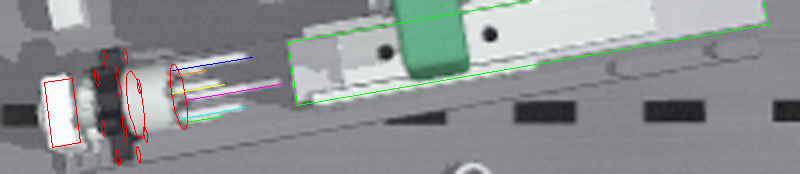

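View pics/o2.png

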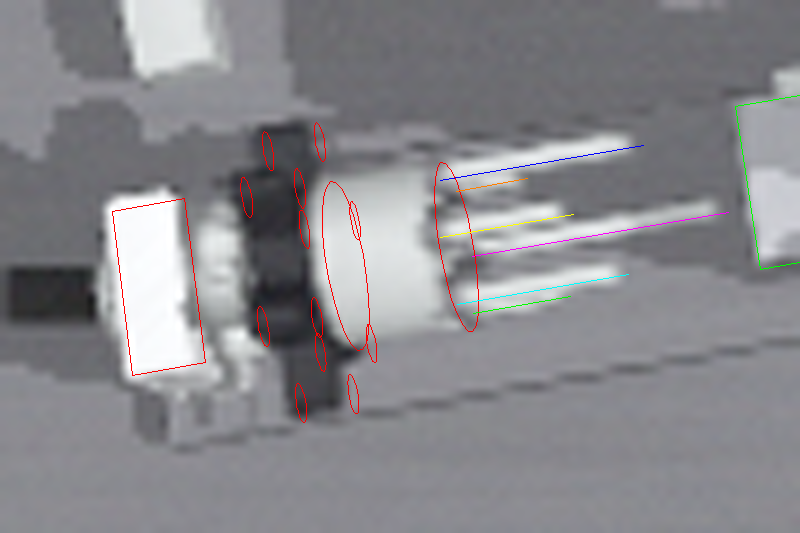

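View pics/o3.png

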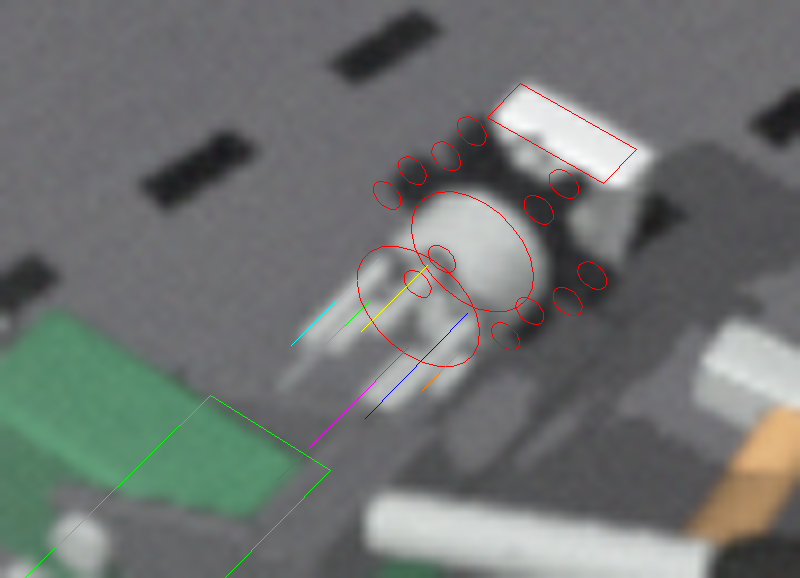

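The top view matches 3 clicks from zero: 40 mm rod on top and the long rod at the bottom. I'll move the arm closer and check with the wrist camera.

```bash
python3 - <<'E'
from h import *
c=r.camera_info('wrist'); V=np.array(c['view']); o=-V[:3,:3].T@V[:3,3]
st=r.get_state(); print(o-st['tcp_pos'], V[2,:3], c['vertical_fov'],c['k1'])
from scipy.spatial.transform import Rotation as Ro
R=Ro.from_euler('xyz',st['eef_rot'],degrees=True); print(R.inv().apply(o-st['tcp_pos']),R.inv().apply(V[2,:3]))
V=np.array(r.camera_info('scene')['view']); print(-V[:3,:3].T@V[:3,3])
save('wrist','w0')
E
cat > mv.py <<'E'
from h import *
from scipy.spatial.transform import Rotation as Ro
import sys
def rel(target,yaw=None,rp=(180,0)):
    """tool-frame delta (mm) and rotvec (rad) from present to target pose"""
    st=r.get_state(); R=Ro.from_euler('xyz',st['eef_rot'],degrees=True)
    d=R.inv().apply(np.array(target)-st['tcp_pos'])*1000
    rv=None
    if yaw is not None:
        T=Ro.from_euler('xyz',[rp[0],rp[1],yaw],degrees=True); rv=(R.inv()*T).as_rotvec()
    print('t',round(st['time_s'],2),'pos',st['tcp_pos'].round(4),'rot',st['eef_rot'].round(2),'F',st['contact_force'].round(1),'w',round(st['gripper_width'],4)); print('d',d.round(1),'rv',None if rv is None else rv.round(3))
E
python3 - <<'E'
from mv import *
rel([.486,.18,.26],-80.5)
E
```

```text
[ 0.07507268 -0.02029502  0.15907326] [-0.27609222  0.07602    -0.95812006] 67.12523318912923 -0.060080423196446284
[-0.000523   -0.07778592 -0.15906343] [2.52994308e-05 2.86496168e-01 9.58081388e-01]
[ 0.94730902 -0.49317789  0.9605256 ]
t 0.15 pos [0.1824 0.6495 0.2259] rot [-1.7999e+02 -7.0000e-02 -1.0569e+02] F [0.3 0.1 0.9] w 0.0876
d [ 369.9 -419.3  -33.6] rv [ 0.    -0.001 -0.44 ]
```

View pics/w0.png

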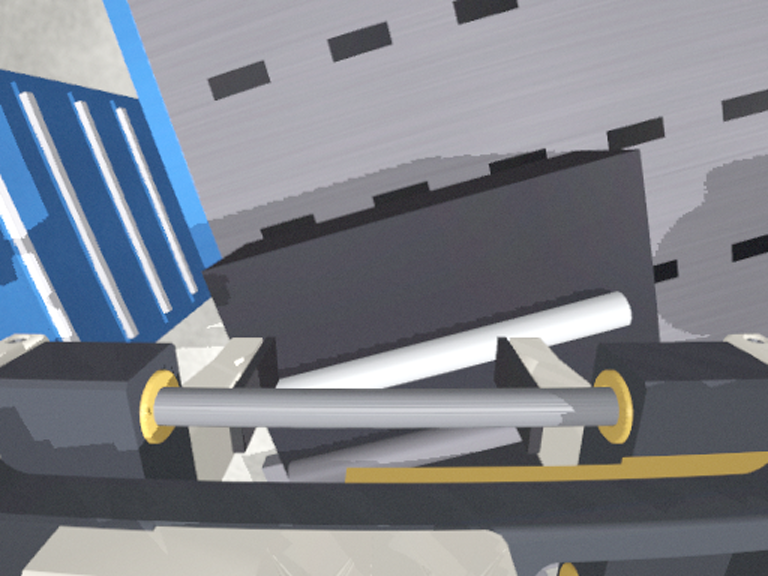

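Emit:
step_arm(
  deltas=[
    [0,0,-0.147,20,-25,-14,-1],
    [0,0,-0.147,24,-30,-14,-1],
    [0,0,-0.146,26,-26,-10,-1],
  ],
  squeeze=20,
)

```text
time_s: 0.45
tcp_pos: [0.2529, 0.5698, 0.2604]
eef_rot: [179.8, -0.5, -79.7]
contact_force: [0.5, -0.1, -0.2]
gripper_width: 0.069
```

```bash
python3 - <<'E'
from mv import *
rel([.434,.183,.26],-80.5)
E
```

```text
t 0.45 pos [0.2529 0.5698 0.2604] rot [179.84  -0.45 -79.72] F [ 0.5 -0.1 -0.2] w 0.069
d [ 412.9 -109.2    3.3] rv [ 0.003 -0.008  0.014]
```

Emit:
step_arm(
  deltas=[
    [0,0,0.014,46,-12,0,-1],
    [0,0,0,46,-12,0,-1],
    [0,0,0,46,-12,0,-1],
    [0,0,0,46,-12,0,-1],
    [0,0,0,46,-12,0,-1],
    [0,0,0,46,-12,0,-1],
    [0,0,0,46,-12,0,-1],
    [0,0,0,46,-12,0,-1],
    [0,0,0,44,-12,0,-1],
    [0,0,0,0,0,0,-1],
  ],
)

```text
time_s: 1.45
tcp_pos: [0.4352, 0.1637, 0.2636]
eef_rot: [179.9, -0.4, -80.3]
contact_force: [-0.1, -0.2, 0.1]
gripper_width: 0.0009
```

```bash
python3 - <<'E'
from mv import *
rel([.434,.183,.26],-80.5)
import pickle
pickle.dump(r.camera_info('wrist'),open('w1.pkl','wb'))
save('wrist','w1')
E
```

```text
t 1.45 pos [0.4352 0.1637 0.2636] rot [179.93  -0.4  -80.25] F [-0.1 -0.2  0.1] w 0.0009
d [-19.3  -2.1   3.5] rv [ 0.001 -0.007  0.004]
```

View pics/w1.png

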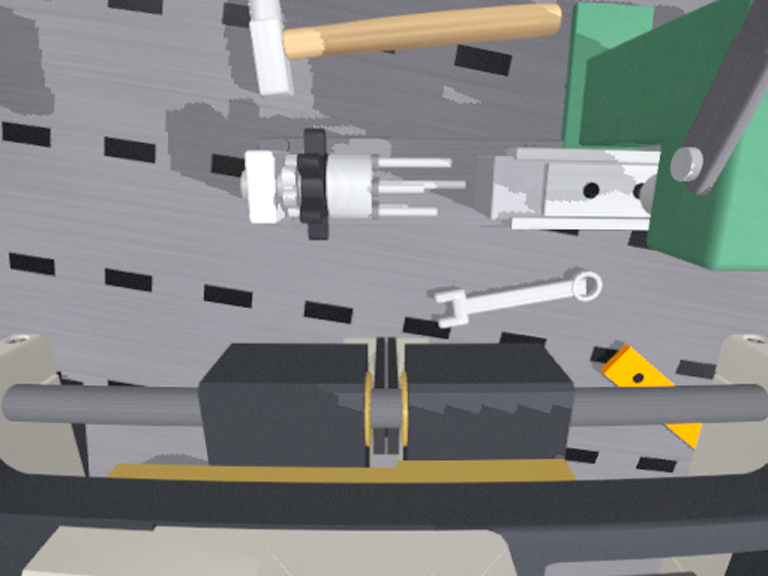

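The wrist view shows the wheel at (313,185). The rod tips are near (451,162), (465,185) and (437,211), and the bar front edge is at x≈545.

```bash
python3 - <<'E'
from ov import *
import pickle
c=pickle.load(open('w1.pkl','rb')); q=np.load('p.npy')
draw('pics/raw_w1.png','wrist',q[:3],3,(155,80,355,165),'pics/o4.png',c=c)
im=cv2.imread('pics/raw_w1.png'); cv2.imwrite('pics/z4.png',cv2.resize(im[80:165,155:315],None,fx=5,fy=5,interpolation=cv2.INTER_CUBIC))
E
```

```text
(no output)
```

View pics/o4.png

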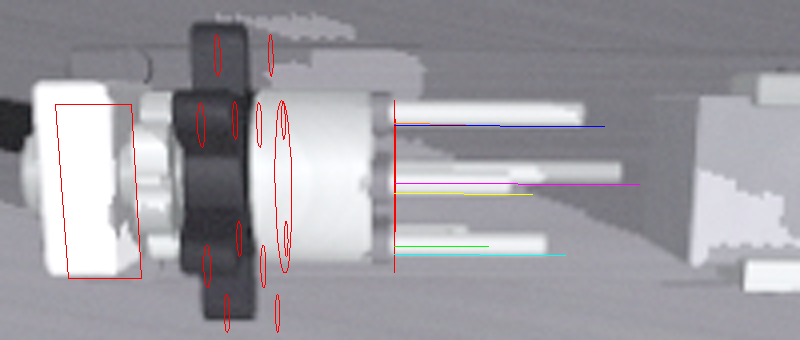

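View pics/z4.png

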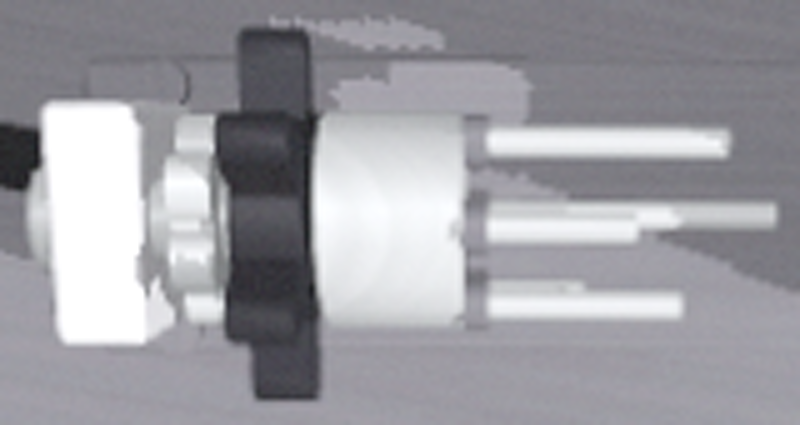

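```bash
python3 - <<'E'
from ov import *
import pickle
from scipy.optimize import least_squares
c=pickle.load(open('w1.pkl','rb')); q=np.load('p.npy')
w=lambda x,y:np.array([155+x/4-.5,80+y/4-.5]); t=lambda x,y:np.array([100+x/8.889-.5,180+y/8.889-.5])
R=np.array(rods(3))
tips=[R[4][1],R[0][1],R[3][1],R[2][1]]
W=[w(584,113),w(620,171),w(512,184),w(546,245),w(193,27),w(247,25),w(204,318),w(254,318)]
WP=tips+[[.044,.008,.06],[.044,-.008,.06],[-.044,.008,.06],[-.044,-.008,.06]]
T=[t(632,140),t(718,208),t(560,214),t(618,275)]
ct=r.camera_info('top')
def mk(useT,useW):
  def res(p):
    F=frame(p); o=[]
    if useW:o.append((proj('wrist',F(WP),c)-W).ravel())
    if useT:o.append((proj('top',F(tips),ct)-T).ravel())
    return np.concatenate(o)
  return res
for a in((0,1),(1,0),(1,1)):
    s=least_squares(mk(*a),q[:3]); print(a,s.x.round(4),np.degrees(s.x[2]).round(2),s.fun.round(1))
np.save('hub.npy',s.x)
draw('pics/raw_w1.png','wrist',s.x,3,(155,80,355,165),'pics/o5.png',c=c)
draw('pics/raw_scene1.png','scene',s.x,3,(280,110,370,175),'pics/o6.png')
# bar front edge at z=.086 (top), in wrist, picture px x545,y160..217 /1.5; tail in top
p=s.x
def loc(P): d=np.array(P[:2])-p[:2]; cc,ss=np.cos(p[2]),np.sin(p[2]); return np.array([cc*d[0]+ss*d[1],-ss*d[0]+cc*d[1]])
for uv in((545,162),(545,217)): print('front',loc(atz('wrist',np.array(uv)/1.5-.17,.086,c)))
for uv in((653,67),(657,116)): print('tail',loc(atz('top',(95+uv[0]*235/799-.35,155+uv[1]*85/289-.35),.086)))
for uv in((757,50),(766,105)): print('bedend',loc(atz('top',(95+uv[0]*235/799-.35,155+uv[1]*85/289-.35),.076)))
E
```

```text
(0, 1) [0.4805 0.2277 0.1662] 9.52 [-0.4  0.3 -0.   0.6 -0.6 -0.5 -0.5 -0.3  0.2 -0.3  0.1  0.2  0.6 -0.
  0.7 -0. ]
(1, 0) [0.4768 0.2236 0.1862] 10.67 [-0.2  0.3 -0.1  0.1  0.2 -0.1  0.  -0.3]
(1, 1) [0.4805 0.2274 0.164 ] 9.4 [-0.1  0.5  0.2  0.9 -0.4 -0.3 -0.2 -0.1  0.6 -0.2  0.5  0.3  0.7  0.
  0.8  0.  -1.2 -0.2 -1.3 -0.2 -1.1 -0.8 -1.4 -0.8]
front [ 0.02076663 -0.17629202]
front [-0.02083897 -0.18055877]
tail [ 0.01832676 -0.42461526]
tail [-0.02038347 -0.4206929 ]
bedend [ 0.01977662 -0.5088161 ]
bedend [-0.02468096 -0.50736937]
```

View pics/o5.png

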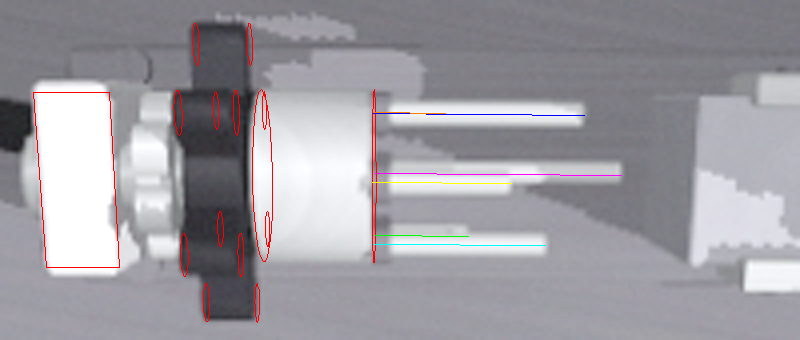

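View pics/o6.png

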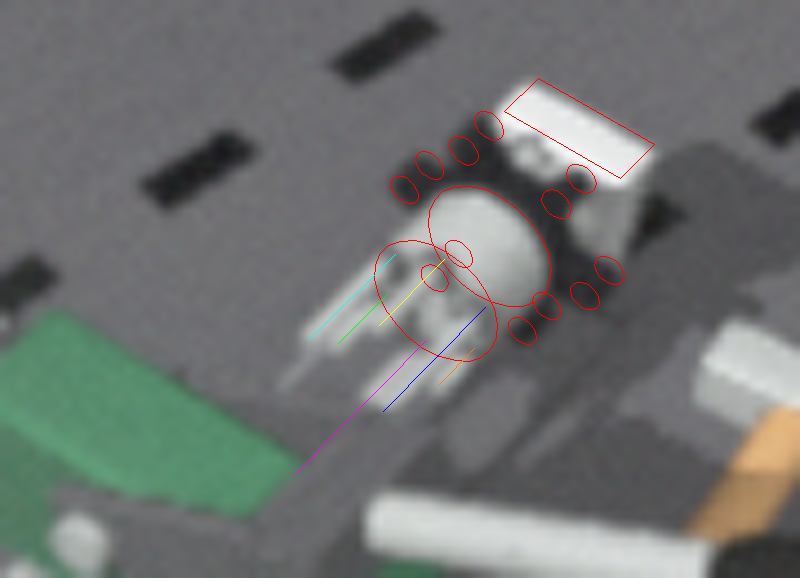

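```bash
cat >> mv.py <<'E'
def fr(x,y,z):
    p=[.4797,.2268,np.radians(9.5)]; c,s=np.cos(p[2]),np.sin(p[2]); return np.array([p[0]+c*x-s*y,p[1]+s*x+c*y,z])
def here():
    p=[.4797,.2268,np.radians(9.5)]; st=r.get_state(); d=st['tcp_pos'][:2]-p[:2]; c,s=np.cos(p[2]),np.sin(p[2]); print('local mm',((c*d[0]+s*d[1])*1000).round(1),((-s*d[0]+c*d[1])*1000).round(1),(st['tcp_pos'][2]*1000).round(1))
E
python3 - <<'E'
from mv import *
here(); rel(fr(-.052,0,.115),-80.5)
E
```

```text
local mm -54.4 -53.3 263.6
t 1.5 pos [0.4348 0.1652 0.2636] rot [179.94  -0.37 -80.24] F [-1.   0.5 -1. ] w 0.0002
d [-54.2  -2.8 148.3] rv [ 0.001 -0.006  0.004]
```

Emit:
step_arm(
  deltas=[
    [0.001,-0.006,0,-18,0,40,-1],
    [0,0,0,-18,-1,40,-1],
    [0,0,0,-18,-1,35,-1],
    [0,0,0,0,-1,25,-1],
    [0,0,0,0,0,8,-1],
    [0,0,0,0,0,0,-1],
  ],
)

```text
time_s: 2.1
tcp_pos: [0.4289, 0.2243, 0.1128]
eef_rot: [-179.7, 0.2, -80.2]
contact_force: [-0.3, -0.2, 0.2]
gripper_width: 0.0006
```

```bash
python3 - <<'E'
from mv import *
here(); rel(fr(-.052,0,.093),-80.5); save('wrist','w2'); save('scene','s2')
im=cv2.imread('pics/raw_s2.png'); cv2.imwrite('pics/s2z.png',cv2.resize(im[80:180,270:390],None,fx=6,fy=6,interpolation=cv2.INTER_CUBIC))
E
```

```text
local mm -50.5 5.9 112.8
t 2.1 pos [0.4289 0.2243 0.1128] rot [-1.7972e+02  1.6000e-01 -8.0220e+01] F [-0.3 -0.2  0.2] w 0.0006
d [ 5.9  1.6 19.7] rv [-0.005  0.003  0.005]
```

View pics/w2.png

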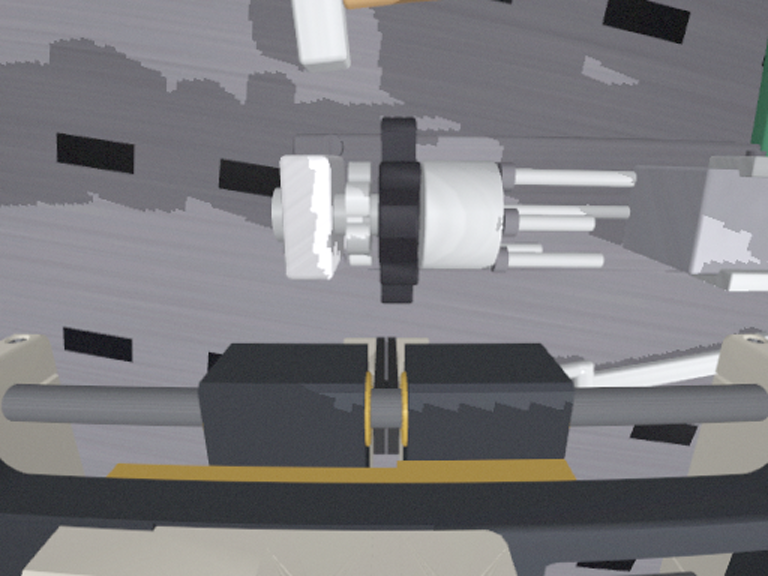

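View pics/s2z.png

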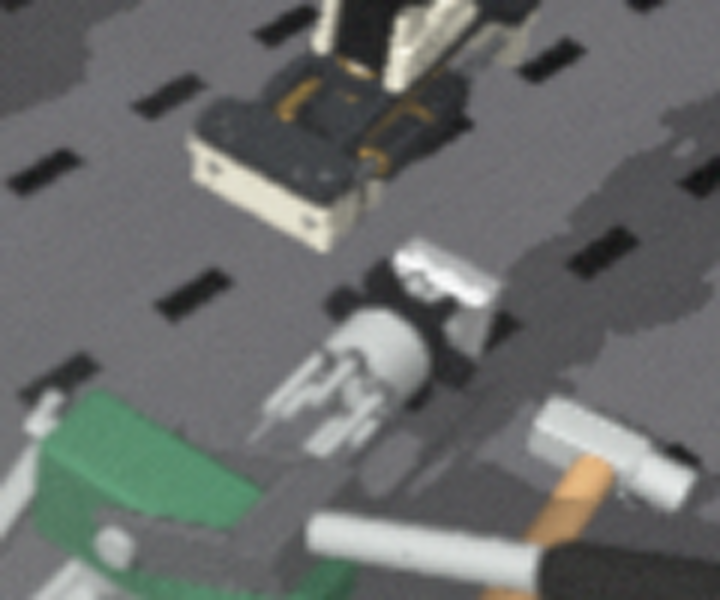

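Emit:
step_arm(
  deltas=[
    [-0.005,0.003,0,6,0,12,-1],
    [0,0,0,0,0,8,-1],
    [0,0,0,0,-6,0,-1],
    [0,0,0,0,0,0,-1],
  ],
)

```text
time_s: 2.6
tcp_pos: [0.4391, 0.2207, 0.0963]
eef_rot: [-179.6, 0.3, -80.2]
contact_force: [-0.3, -0.2, 0.8]
gripper_width: 0.0006
```

```bash
python3 - <<'E'
from mv import *
here(); rel(fr(-.042,0,.093),-80.5)
E
```

```text
local mm -41.1 0.7 96.3
t 2.6 pos [0.4391 0.2207 0.0963] rot [-179.59    0.29  -80.25] F [-0.3 -0.2  0.8] w 0.0006
d [0.7 0.9 3.3] rv [-0.007  0.005  0.004]
```

Emit:
step_arm(
  deltas=[
    [-0.005,0.003,0,0,-6,3,-1],
    [0,0,0,0,-6,2,-1],
    [0,0,0,0,-6,1,-1],
    [0,0,0,0,-6,0,-1],
  ],
)

```text
time_s: 3.0
tcp_pos: [0.4592, 0.2229, 0.0926]
eef_rot: [179.6, -0.0, -80.3]
contact_force: [-2.9, -0.7, 2.0]
gripper_width: 0.0006
```

```bash
python3 - <<'E'
from mv import *
here(); rel(fr(-.008,0,.093),-80.5); save('wrist','w3')
E
```

```text
local mm -20.9 -0.4 92.6
t 3.0 pos [0.4592 0.2229 0.0926] rot [179.59  -0.   -80.3 ] F [-2.9 -0.7  2. ] w 0.0006
d [ -0.4 -12.9  -0.5] rv [ 0.007 -0.     0.003]
```

View pics/w3.png

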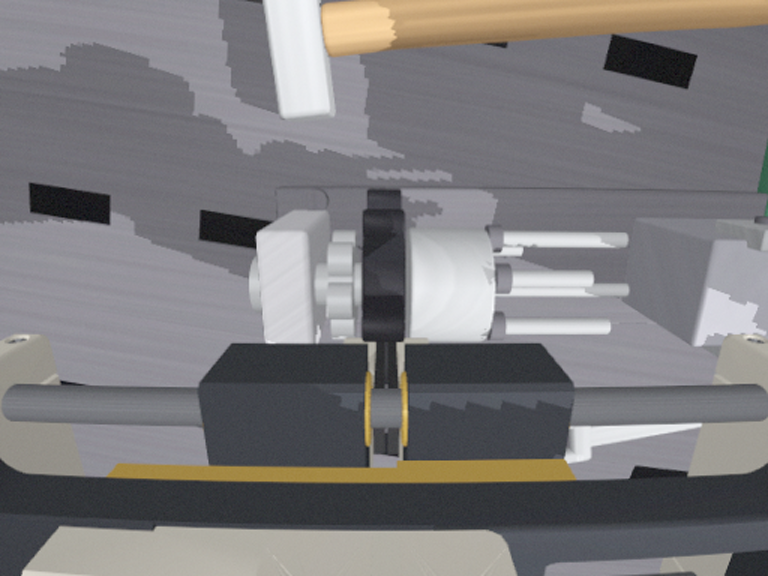

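The finger is pressing the lobe and the wheel is turning. I'll continue past the top and then lift.

Emit:
step_arm(
  deltas=[
    [0.007,0,0,0,-6,0,-1],
    [0,0,0,0,-5,0,-1],
    [0,0,0,0,-3,0,-1],
  ],
)

```text
time_s: 3.35
tcp_pos: [0.4771, 0.2268, 0.0931]
eef_rot: [-179.7, 0.0, -80.3]
contact_force: [1.3, 1.2, 1.9]
gripper_width: 0.0008
```

```bash
python3 - <<'E'
from mv import *
here(); rel(fr(-.008,0,.093),-80.5); save('wrist','w4')
E
```

```text
local mm -2.6 0.4 93.1
t 3.35 pos [0.4771 0.2268 0.0931] rot [-1.7974e+02  4.0000e-02 -8.0260e+01] F [1.3 1.2 1.9] w 0.0008
d [0.4 5.4 0.1] rv [-0.004  0.001  0.004]
```

View pics/w4.png

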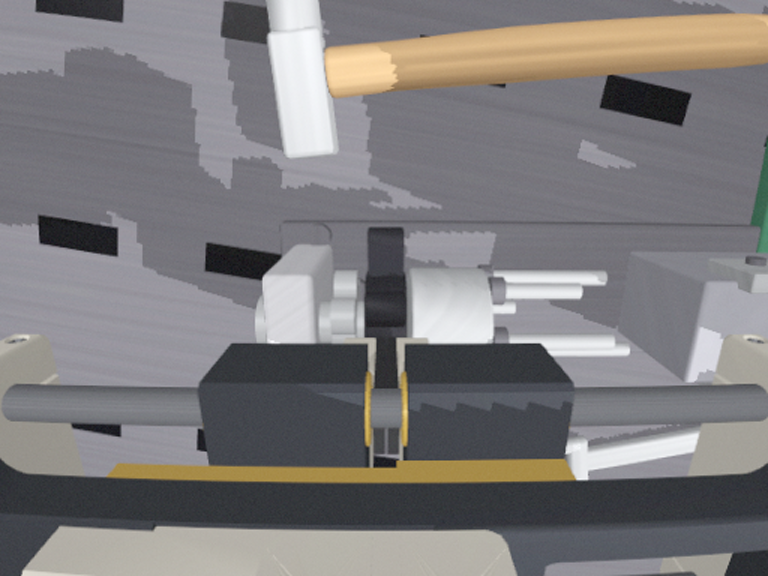

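Finger centre is at −2.6 mm, so the lobe has passed the top and the next lobe is touching behind. I'll lift, back off and check.

Emit:
step_arm(
  deltas=[
    [0,0,0,0,0,-12,-1],
    [0,0,0,0,0,-12,-1],
    [0,0,0,0,25,0,-1],
    [0,0,0,0,25,0,-1],
    [0,0,0,0,0,0,-1],
  ],
)

```text
time_s: 3.9
tcp_pos: [0.4265, 0.2178, 0.1202]
eef_rot: [-179.8, 0.1, -80.4]
contact_force: [0.8, 0.5, -0.1]
gripper_width: 0.0006
```

```bash
cat > chk.py <<'E'
from mv import *
from ov import *
import sys
k=float(sys.argv[1]); n=sys.argv[2]
here(); rel(fr(-.042,0,.093),-80.5)
c=r.camera_info('wrist'); save('wrist',n)
draw('pics/raw_'+n+'.png','wrist',[.4797,.2268,np.radians(9.5)],k,(150,60,380,225),'pics/'+n+'o.png',c=c)
E
python3 chk.py 4 w5
```

```text
local mm -54.0 -0.1 120.2
t 3.9 pos [0.4265 0.2178 0.1202] rot [-1.798e+02  5.000e-02 -8.038e+01] F [ 0.8  0.5 -0.1] w 0.0006
d [ -0.  -11.9  27.2] rv [-0.003  0.001  0.002]
```

View pics/w5o.png

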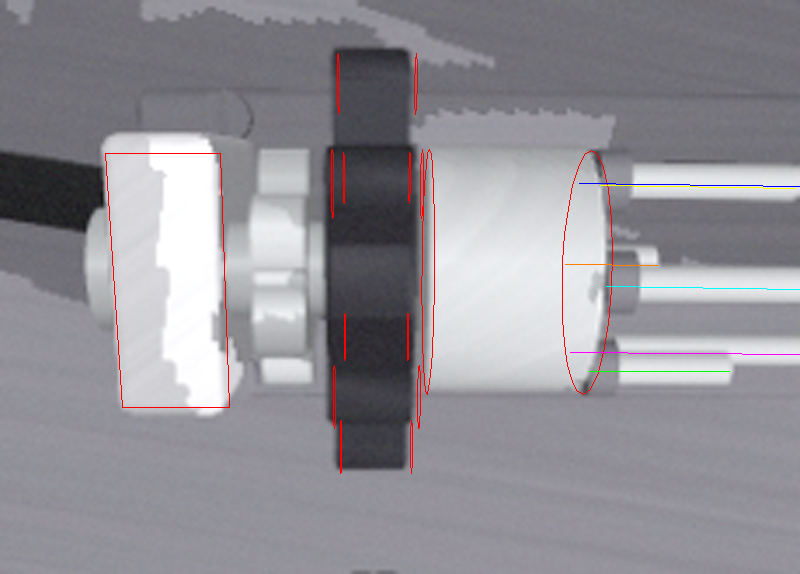

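That was exactly one click: the k=4 overlay fits and the wheel is seated. Second click next.

Emit:
step_arm(
  deltas=[
    [0,0,0,0,-4,14,-1],
    [0,0,0,0,-6,12,-1],
    [0,0,0,0,-6,4,-1],
    [0,0,0,0,-6,2,-1],
    [0,0,0,0,-6,0,-1],
    [0,0,0,0,-6,0,-1],
    [0,0,0,0,-6,0,-1],
    [0,0,0,0,-6,0,-1],
  ],
)

```text
time_s: 4.75
tcp_pos: [0.475, 0.2269, 0.0913]
eef_rot: [180.0, 0.0, -80.3]
contact_force: [0.4, -0.4, 4.1]
gripper_width: 0.0003
```

```bash
python3 -c "
from mv import *
here();rel(fr(-.006,0,.093),-80.5)"
```

```text
local mm -4.6 0.9 91.3
t 4.75 pos [0.475  0.2269 0.0913] rot [ 1.7999e+02  2.0000e-02 -8.0310e+01] F [ 0.4 -0.4  4.1] w 0.0003
d [ 0.9  1.4 -1.7] rv [0.    0.    0.003]
```

Emit:
step_arm(
  deltas=[
    [0,0,0,0,0,-14,-1],
    [0,0,0,0,0,-13,-1],
    [0,0,0,0,25,0,-1],
    [0,0,0,0,25,0,-1],
    [0,0,0,0,0,0,-1],
  ],
)

```text
time_s: 5.25
tcp_pos: [0.4299, 0.2194, 0.1184]
eef_rot: [-179.9, -0.0, -80.5]
contact_force: [0.9, 0.2, 1.4]
gripper_width: 0.0005
```

```bash
python3 chk.py 5 w6
```

```text
local mm -50.3 0.9 118.4
t 5.25 pos [0.4299 0.2194 0.1184] rot [-1.799e+02 -1.000e-02 -8.045e+01] F [0.9 0.2 1.4] w 0.0005
d [ 0.9 -8.3 25.4] rv [-0.002 -0.     0.001]
```

View pics/w6o.png

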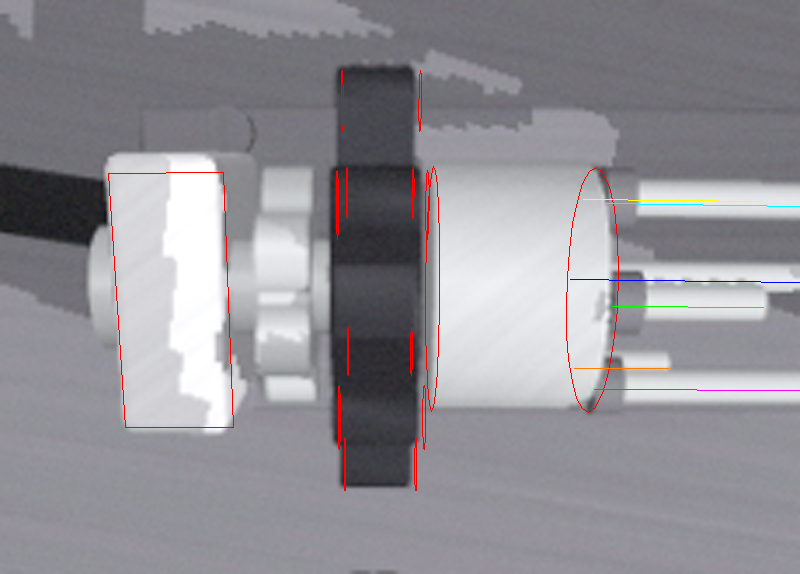

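The second click is seated (k=5). Now the third.

Emit:
step_arm(
  deltas=[
    [0,0,0,0,-1,12,-1],
    [0,0,0,0,-6,10,-1],
    [0,0,0,0,-6,4,-1],
    [0,0,0,0,-6,1,-1],
    [0,0,0,0,-6,0,-1],
    [0,0,0,0,-6,0,-1],
    [0,0,0,0,-6,0,-1],
    [0,0,0,0,-6,0,-1],
  ],
)

```text
time_s: 6.1
tcp_pos: [0.4754, 0.2266, 0.0876]
eef_rot: [179.5, -0.3, -80.5]
contact_force: [1.6, -0.7, 3.5]
gripper_width: 0.0007
```

```bash
python3 -c "
from mv import *
here();rel(fr(-.006,0,.093),-80.5)"
```

```text
local mm -4.3 0.5 87.6
t 6.1 pos [0.4754 0.2266 0.0876] rot [179.53  -0.28 -80.49] F [ 1.6 -0.7  3.5] w 0.0007
d [ 0.5  1.8 -5.4] rv [ 0.008 -0.005  0.   ]
```

Emit:
step_arm(
  deltas=[
    [0,0,0,0,0,-15,-1],
    [0,0,0,0,0,-15,-1],
    [0,0,0,0,25,0,-1],
    [0,0,0,0,25,0,-1],
    [0,0,0,0,0,0,-1],
  ],
)

```text
time_s: 6.6
tcp_pos: [0.4306, 0.2192, 0.1169]
eef_rot: [179.6, -0.4, -80.6]
contact_force: [1.1, -0.2, 0.4]
gripper_width: 0.0001
```

```bash
python3 chk.py 0 w7
```

```text
local mm -49.7 0.6 116.9
t 6.6 pos [0.4306 0.2192 0.1169] rot [179.59  -0.36 -80.65] F [ 1.1 -0.2  0.4] w 0.0001
d [ 0.4 -7.9 23.8] rv [ 0.007 -0.006 -0.003]
```

View pics/w7o.png

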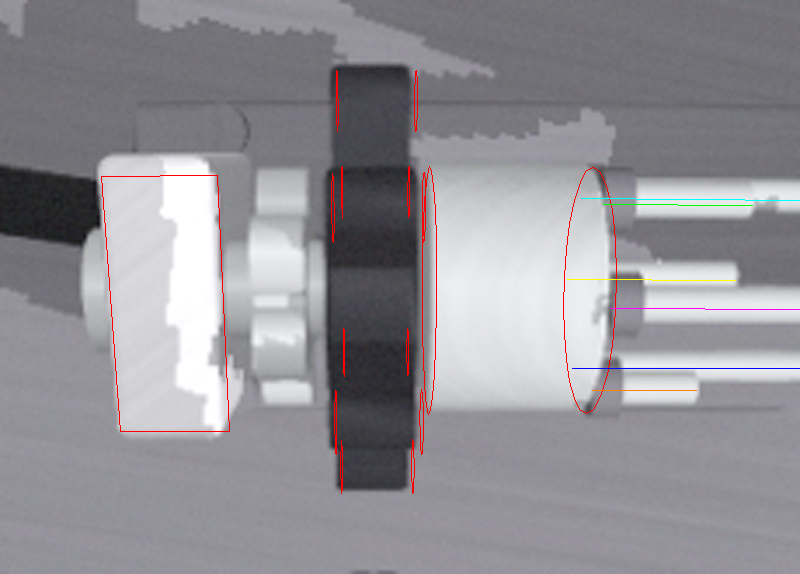

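View pics/w7.png

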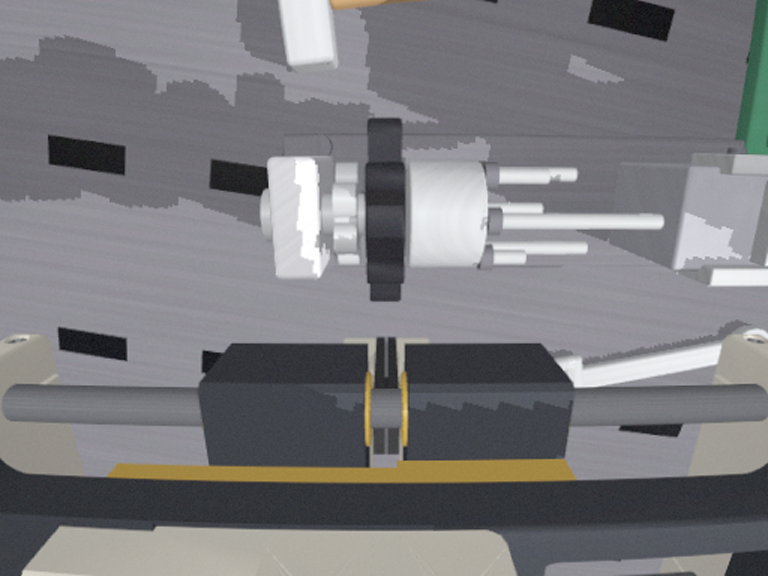

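The longest rod is uppermost and the wheel seated (k=0 overlay fits; its tip is at about (663,221)). Next I'll work out the clearance around the punch and the joint options for the push.

```bash
python3 - <<'E'
from mv import *
p=[.4797,.2268,np.radians(9.5)]
def loc(P): d=np.array(P[:2])-p[:2]; c,s=np.cos(p[2]),np.sin(p[2]); return np.array([c*d[0]+s*d[1],-s*d[0]+c*d[1]]).round(4)
for uv in((388,10),(420,160),(474,152),(460,5)): print('green',loc(atz('top',(95+uv[0]*235/799-.35,155+uv[1]*85/289-.35),.201)))
print(r.get_state()['joints'].round(1))
for q in((-.08,0,.25),(-.08,-.46,.25),(0,-.46,.25)): print(fr(*q).round(3),np.hypot(*fr(*q)[:2]).round(3))
rel(fr(-.085,-.05,.25))
E
```

```text
green [ 0.0698 -0.2345]
green [-0.0411 -0.24  ]
green [-0.042  -0.2784]
green [ 0.0645 -0.2859]
[ 50.3   8.9 -31.1   0.  -50.5  49. ]
[0.401 0.214 0.25 ] 0.454
[ 0.477 -0.24   0.25 ] 0.534
[ 0.556 -0.227  0.25 ] 0.6
t 6.65 pos [0.4318 0.2199 0.1171] rot [179.64  -0.34 -80.61] F [0.5 0.5 0.4] w 0.0
d [  51.9   37.3 -132.4] rv None
```

Emit:
step_arm(
  deltas=[
    [0,0,0,0,10,-40,-1],
    [0,0,0,5,12,-45,-1],
    [0,0,0,45,14,-42,-1],
    [0.007,-0.006,0,48,0,0,-1],
    [0,0,0,48,0,0,-1],
    [0,0,0,48,0,0,-1],
    [0,0,0,48,0,0,-1],
    [0,0,0,48,0,0,-1],
    [0,0,0,48,0,0,-1],
    [0,0,0,0,0,0,-1],
  ],
)

```text
time_s: 7.65
tcp_pos: [0.466, -0.1194, 0.2449]
eef_rot: [-179.3, -0.2, -80.4]
contact_force: [1.1, 0.1, -0.0]
gripper_width: 0.0003
```

```bash
python3 -c "
from mv import *
here();rel(fr(-.06,-.46,.25),-80.5)"
```

```text
local mm -70.7 -339.2 244.9
t 7.65 pos [ 0.466  -0.1194  0.2449] rot [-179.33   -0.25  -80.36] F [ 1.1  0.1 -0. ] w 0.0003
d [120.8 -10.4  -4.5] rv [-0.012 -0.004  0.002]
```

Emit:
step_arm(
  deltas=[
    [-0.006,-0.002,0,45,-3,-2,-1],
    [-0.006,-0.002,0,45,-3,-2,-1],
    [0,0,0,35,-3,0,-1],
    [0,0,0.145,0,0,0,-1],
    [0,0,0.145,0,0,0,-1],
    [0,0,0.145,0,0,0,-1],
    [0,0,0.145,0,0,0,-1],
    [0,0,0.145,0,0,0,-1],
    [0,0,0.145,0,0,0,-1],
    [0,0,0.145,0,0,0,-1],
  ],
)

```text
time_s: 8.65
tcp_pos: [0.5056, -0.2528, 0.2455]
eef_rot: [-180.0, -0.2, -140.3]
contact_force: [-0.4, 0.7, 0.1]
gripper_width: 0.0003
```

Emit:
step_arm(
  deltas=[
    [0,0,0.145,0,0,0,-1],
    [0,0,0.145,0,0,0,-1],
    [0,0,0.145,0,0,0,-1],
    [0,0,0,0,0,0,-1],
  ],
)

```text
time_s: 9.05
tcp_pos: [0.5091, -0.254, 0.2442]
eef_rot: [-179.9, -0.2, -166.2]
contact_force: [-0.4, -0.3, 0.4]
gripper_width: 0.0012
```

```bash
python3 - <<'E'
from mv import *
from ov import *
here();rel(fr(0,-.46,.20),-170.5)
c=r.camera_info('wrist'); save('wrist','w8'); import pickle; pickle.dump(c,open('w8.pkl','wb'))
E
```

```text
local mm -50.4 -479.1 244.2
t 9.05 pos [ 0.5091 -0.254   0.2442] rot [-179.85   -0.21 -166.17] F [-0.4 -0.3  0.4] w 0.0012
d [-51.8  15.4  44. ] rv [-0.003 -0.004  0.076]
```

View pics/w8.png

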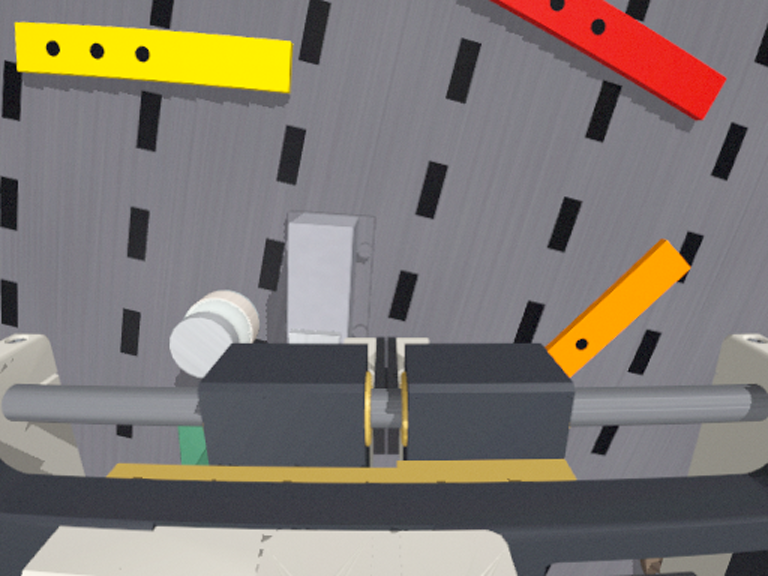

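The bar tail edge shows at about row 333, columns 288–348, and the jar is well to the left.

```bash
python3 - <<'E'
from mv import *
import pickle; c=pickle.load(open('w8.pkl','rb'))
p=[.4797,.2268,np.radians(9.5)]
def loc(P): d=np.array(P[:2])-p[:2]; cc,s=np.cos(p[2]),np.sin(p[2]); return np.array([cc*d[0]+s*d[1],-s*d[0]+cc*d[1]]).round(4)
for uv in((289,334),(340,334),(348,334)): print(loc(atz('wrist',np.array(uv)/1.5-.17,.086,c)))
for uv in((288,222),(353,222)): print('bed',loc(atz('wrist',np.array(uv)/1.5-.17,.076,c)))
im=cv2.imread('pics/raw_w8.png'); cv2.imwrite('pics/z8.png',cv2.resize(im[130:235,150:270],None,fx=5,fy=5,interpolation=cv2.INTER_CUBIC))
E
```

```text
[ 0.0216 -0.4171]
[-0.0187 -0.4202]
[-0.025  -0.4207]
bed [ 0.0255 -0.5041]
bed [-0.0235 -0.5077]
```

View pics/z8.png

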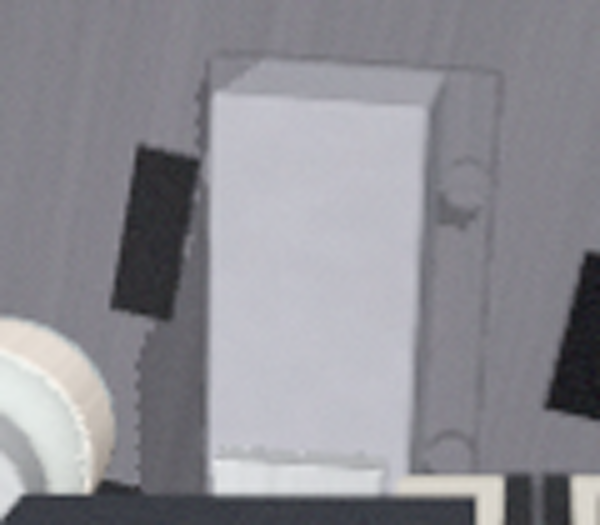

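Emit:
step_arm(
  deltas=[
    [0,0,0.076,-26,8,0,-1],
    [0,0,0,-25,8,40,-1],
    [0,0,0,0,4,45,-1],
    [0,0,0,0,0,30,-1],
    [0,0,0,0,0,0,-1],
  ],
)

```text
time_s: 9.6
tcp_pos: [0.5603, -0.2244, 0.127]
eef_rot: [-179.7, 0.1, -169.1]
contact_force: [-0.2, 0.8, 0.5]
gripper_width: 0.0002
```

```bash
python3 - <<'E'
from mv import *
here();rel(fr(0,-.445,.081),-170.5)
E
```

```text
local mm 5.0 -458.3 127.0
t 9.6 pos [ 0.5603 -0.2244  0.127 ] rot [-1.7968e+02  1.0000e-01 -1.6905e+02] F [-0.2  0.8  0.5] w 0.0002
d [ 4.7 13.7 45.9] rv [-0.006  0.002  0.025]
```

Emit:
step_arm(
  deltas=[
    [-0.006,0.002,0.025,4,5,20,-1],
    [0,0,0,0,2,15,-1],
    [0,0,0,0,0,8,-1],
    [0,0,0,0,0,0,-1],
  ],
)

```text
time_s: 10.0
tcp_pos: [0.5585, -0.2195, 0.0871]
eef_rot: [-179.9, 0.2, -169.8]
contact_force: [-0.6, 0.3, -0.8]
gripper_width: 0.0
```

```bash
python3 - <<'E'
from mv import *
here();rel(fr(0,-.435,.081),-170.5)
E
```

```text
local mm 4.1 -453.2 87.1
t 10.0 pos [ 0.5585 -0.2195  0.0871] rot [-1.7987e+02  1.7000e-01 -1.6982e+02] F [-0.6  0.3 -0.8] w 0.0
d [ 3.9 18.3  6.1] rv [-0.002  0.003  0.012]
```

Emit:
step_arm(
  deltas=[
    [0,0,0.012,4,4,4,-1],
    [0,0,0,0,4,2,-1],
    [0,0,0,0,4,0,-1],
    [0,0,0,0,0,0,-1],
  ],
)

```text
time_s: 10.4
tcp_pos: [0.5543, -0.2083, 0.0846]
eef_rot: [-179.8, 0.5, -170.4]
contact_force: [0.1, 0.4, 0.3]
gripper_width: 0.0004
```

```bash
python3 - <<'E'
from mv import *
here();rel(fr(0,-.430,.081),-170.5)
E
```

```text
local mm 1.8 -441.4 84.6
t 10.4 pos [ 0.5543 -0.2083  0.0846] rot [-179.77    0.47 -170.44] F [0.1 0.4 0.3] w 0.0004
d [ 1.8 11.4  3.5] rv [-0.004  0.008  0.001]
```

Emit:
step_arm(
  deltas=[
    [-0.004,0.008,0,2,2,4,-1],
    [0,0,0,0,2,1,-1],
    [0,0,0,0,3,1,-1],
    [0,0,0,0,3,0,-1],
    [0,0,0,0,3,0,-1],
  ],
)

```text
time_s: 10.9
tcp_pos: [0.5505, -0.1954, 0.0788]
eef_rot: [-180.0, 0.0, -170.4]
contact_force: [1.4, -5.2, -1.4]
gripper_width: 0.0004
```

```bash
python3 - <<'E'
from mv import *
here();rel(fr(0,-.3745,.081),-170.5); save('scene','s3'); save('top','t3')
im=cv2.imread('pics/raw_s3.png'); cv2.imwrite('pics/s3z.png',cv2.resize(im[140:270,200:340],None,fx=4.5,fy=4.5,interpolation=cv2.INTER_CUBIC))
E
```

```text
local mm 0.2 -428.1 78.8
t 10.9 pos [ 0.5505 -0.1954  0.0788] rot [-1.7996e+02  3.0000e-02 -1.7039e+02] F [ 1.4 -5.2 -1.4] w 0.0004
d [ 0.1 53.6 -2.2] rv [-0.001  0.001  0.002]
```

View pics/s3z.png

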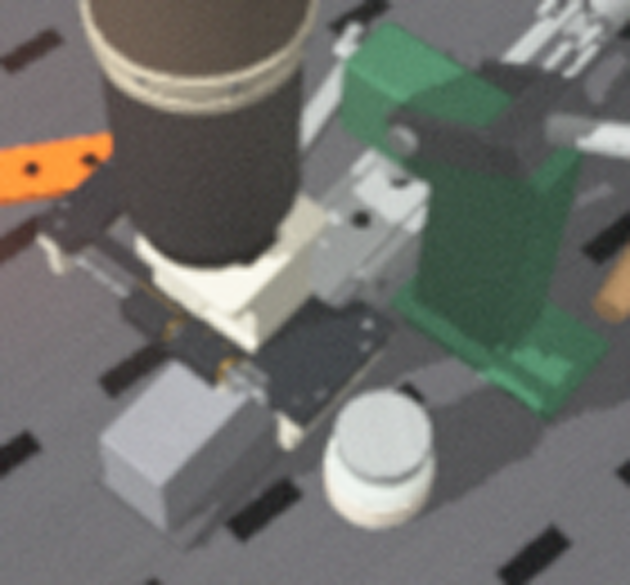

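View pics/t3.png

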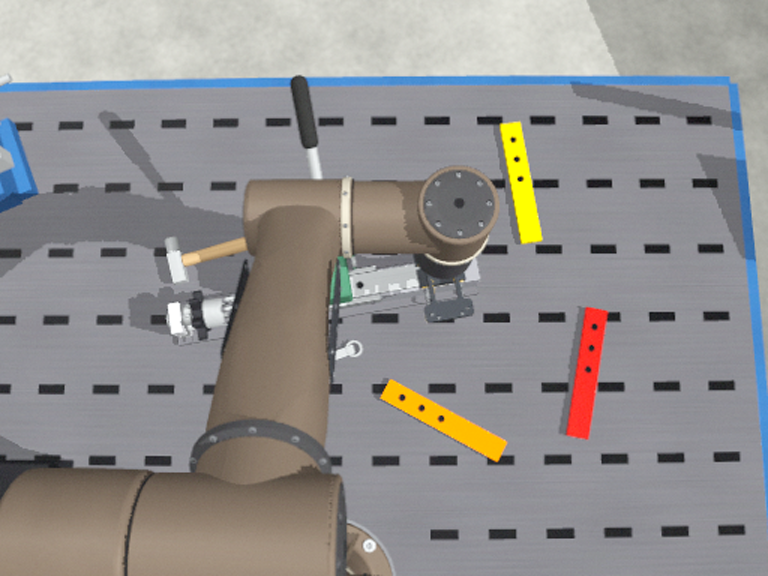

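View pics/s3.png

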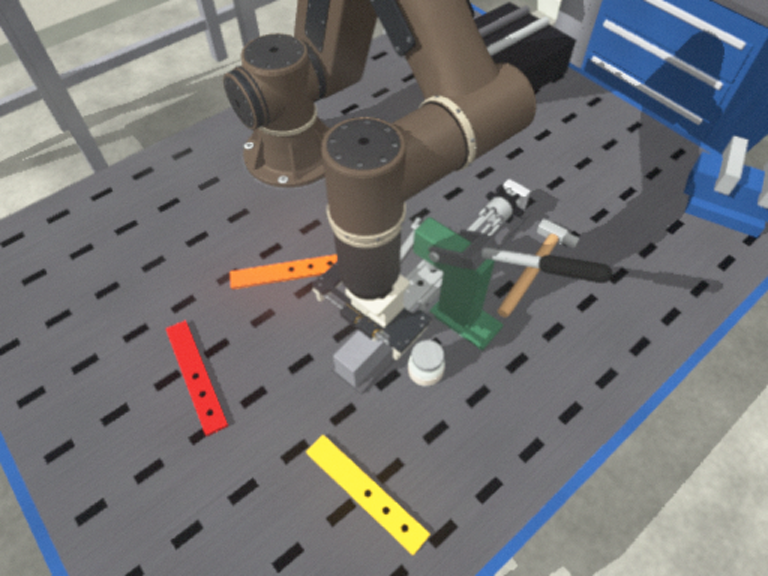

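```bash
python3 - <<'E'
from mv import *
for z in (.3,.4,.45,.5,.55): print(z,(proj('scene',fr(0,-.428,z))*1.5).round(), (proj('top',fr(0,-.428,z))*1.5).round())
E
```

```text
0.3 [[368. 257.]] [[443. 244.]]
0.4 [[366. 211.]] [[449. 227.]]
0.45 [[365. 184.]] [[452. 217.]]
0.5 [[364. 154.]] [[456. 207.]]
0.55 [[362. 120.]] [[460. 194.]]
```

Emit:
step_arm(
  deltas=[
    [0,0,0,0,5,-1,-1],
    [0,0,0,0,5,-1,-1],
    [0,0,0,0,5,0,-1],
    [0,0,0,0,5,0,-1],
    [0,0,0,0,5,0,-1],
    [0,0,0,0,5,0,-1],
  ],
)

```text
time_s: 11.6
tcp_pos: [0.5445, -0.1643, 0.0805]
eef_rot: [-179.9, -0.0, -170.4]
contact_force: [1.0, -3.6, -2.1]
gripper_width: 0.0005
```

```bash
python3 - <<'E'
from mv import *
here();rel(fr(0,-.3745,.081),-170.5)
E
```

```text
local mm -0.6 -396.4 80.5
t 11.6 pos [ 0.5445 -0.1643  0.0805] rot [-1.7995e+02 -3.0000e-02 -1.7045e+02] F [ 1.  -3.6 -2.1] w 0.0005
d [-0.7 21.9 -0.5] rv [-0.001 -0.001  0.001]
```

Emit:
step_arm(
  deltas=[
    [0,0,0,0,5,0,-1],
    [0,0,0,0,5,0,-1],
    [0,0,0,0,4,0,-1],
    [0,0,0,0,2,0,-1],
  ],
)

```text
time_s: 12.0
tcp_pos: [0.5414, -0.1465, 0.0805]
eef_rot: [-180.0, -0.0, -170.4]
contact_force: [0.1, -4.2, -2.6]
gripper_width: 0.0003
```

```bash
python3 - <<'E'
from mv import *
here();rel(fr(0,-.3745,.081),-170.5); save('scene','s4')
im=cv2.imread('pics/raw_s4.png'); cv2.imwrite('pics/s4z.png',cv2.resize(im[100:220,240:370],None,fx=5,fy=5,interpolation=cv2.INTER_CUBIC))
E
```

```text
local mm -0.7 -378.4 80.5
t 12.0 pos [ 0.5414 -0.1465  0.0805] rot [-1.7995e+02 -4.0000e-02 -1.7041e+02] F [ 0.1 -4.2 -2.6] w 0.0003
d [-0.7  3.9 -0.5] rv [-0.001 -0.001  0.002]
```

View pics/s4z.png

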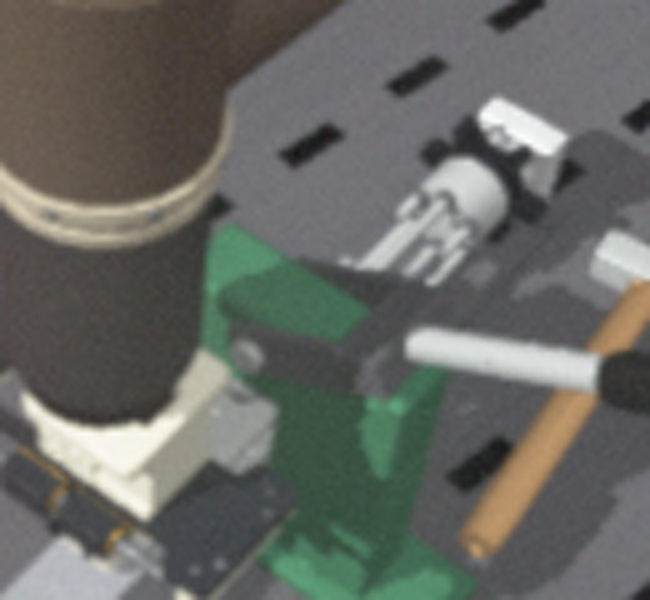

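Emit:
step_arm(
  deltas=[
    [0,0,0,0,2,0,-1],
    [0,0,0,0,2,0,-1],
  ],
)

```text
time_s: 12.25
tcp_pos: [0.5409, -0.1428, 0.0807]
eef_rot: [-179.9, -0.0, -170.4]
contact_force: [2.4, -15.1, -3.8]
gripper_width: 0.0006
```

```bash
python3 - <<'E'
from mv import *
here()
E
```

```text
local mm -0.6 -374.6 80.7
```

The force rose to 15 N at −374.6 mm. The predicted contact was −374.5 mm, so the bar is against the rod. I'll back off and check.

Emit:
step_arm(
  deltas=[
    [0,0,0,0,0,0,-1],
    [0,0,0,0,-8,-1,-1],
    [0,0,0,0,-15,-2,-1],
    [0,0,0,0,-15,-10,-1],
    [0,0,0,0,-10,-40,-1],
    [0,0,0,0,0,-45,-1],
    [0,0,0,0,0,-45,-1],
    [0,0,0,0,0,0,-1],
  ],
)

```text
time_s: 13.05
tcp_pos: [0.5498, -0.1976, 0.2319]
eef_rot: [-179.9, -0.1, -170.5]
contact_force: [0.1, 0.3, 0.7]
gripper_width: 0.0004
```

```bash
python3 - <<'E'
from mv import *
here();rel(fr(-.085,-.45,.24),-80.5); save('scene','s5')
im=cv2.imread('pics/raw_s5.png'); cv2.imwrite('pics/s5z.png',cv2.resize(im[100:220,240:370],None,fx=5,fy=5,interpolation=cv2.INTER_CUBIC))
E
```

```text
local mm -0.9 -430.2 231.9
t 13.05 pos [ 0.5498 -0.1976  0.2319] rot [-1.7992e+02 -9.0000e-02 -1.7050e+02] F [0.1 0.3 0.7] w 0.0004
d [ 84.1 -19.8  -8. ] rv [ 0.    -0.002 -1.571]
```

View pics/s5z.png

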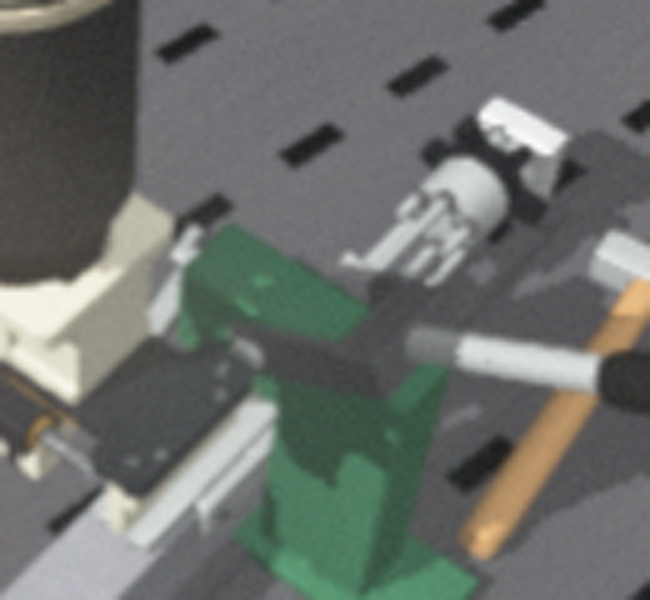

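I've plenty of time, so I'll go back to the turret side for a close look at the contact.

Emit:
step_arm(
  deltas=[
    [0,0,0,42,-20,-5,-1],
    [0,0,0,42,-5,-5,-1],
    [0,0,-0.145,0,0,0,-1],
    [0,0,-0.145,0,0,0,-1],
    [0,0,-0.145,0,0,0,-1],
    [0,0,-0.145,0,0,0,-1],
    [0,0,-0.145,0,0,0,-1],
    [0,0,-0.145,0,0,0,-1],
    [0,0,-0.145,0,0,0,-1],
    [0,0,-0.145,0,0,0,-1],
  ],
)

```text
time_s: 14.1
tcp_pos: [0.4621, -0.2428, 0.2366]
eef_rot: [179.3, 0.2, -102.1]
contact_force: [-0.9, 0.7, 0.1]
gripper_width: 0.0005
```

Emit:
step_arm(
  deltas=[
    [0,0,-0.145,0,0,0,-1],
    [0,0,-0.145,0,0,0,-1],
    [0,0,-0.1,0,0,0,-1],
    [0,0,0,0,0,0,-1],
  ],
)

```text
time_s: 14.5
tcp_pos: [0.4601, -0.2449, 0.2345]
eef_rot: [179.3, 0.6, -78.8]
contact_force: [0.3, -0.2, 0.4]
gripper_width: 0.0002
```

```bash
python3 - <<'E'
from mv import *
here();rel(fr(-.085,-.09,.26),-80.5)
E
```

```text
local mm -97.2 -462.0 234.5
t 14.5 pos [ 0.4601 -0.2449  0.2345] rot [179.26   0.58 -78.79] F [ 0.3 -0.2  0.4] w 0.0002
d [-371.7  -23.   -22. ] rv [0.013 0.01  0.03 ]
```

Emit:
step_arm(
  deltas=[
    [0.013,0.01,0.03,-45,0,-5,-1],
    [0,0,0,-46,0,-5,-1],
    [0,0,0,-46,0,-4,-1],
    [0,0,0,-46,0,-4,-1],
    [0,0,0,-46,0,0,-1],
    [0,0,0,-46,0,0,-1],
    [0,0,0,-46,0,0,-1],
    [0,0,0,-46,0,0,-1],
    [0,0,0,0,0,0,-1],
  ],
)

```text
time_s: 15.4
tcp_pos: [0.4013, 0.126, 0.2517]
eef_rot: [179.8, 0.2, -83.0]
contact_force: [-0.6, -0.1, -0.2]
gripper_width: 0.0006
```

```bash
python3 - <<'E'
from mv import *
from ov import *
here()
c=r.camera_info('wrist'); save('wrist','w9')
draw('pics/raw_w9.png','wrist',[.4797,.2268,np.radians(9.5)],0,(130,50,390,225),'pics/w9o.png',c=c)
E
```

```text
local mm -94.0 -86.5 251.7
```

View pics/w9.png

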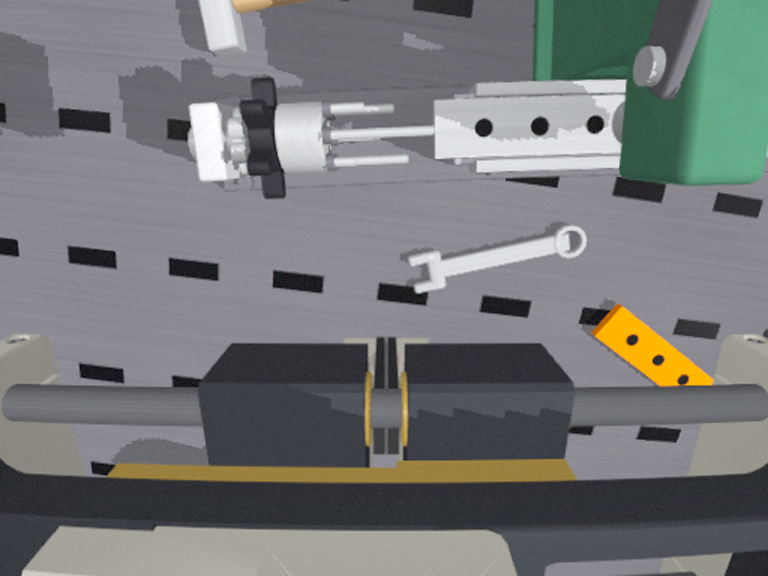

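View pics/w9o.png

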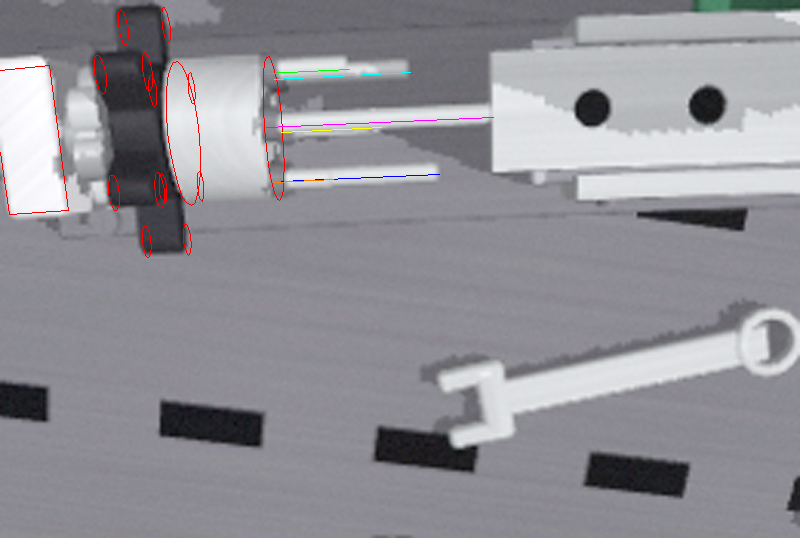

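The long rod on top meets the bar front at (434,131). Zooming in to check for any gap.

```bash
python3 - <<'E'
from h import *
im=cv2.imread('pics/raw_w9.png'); cv2.imwrite('pics/z9.png',cv2.resize(im[60:115,255:320],None,fx=10,fy=10,interpolation=cv2.INTER_NEAREST))
E
```

```text
(no output)
```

View pics/z9.png

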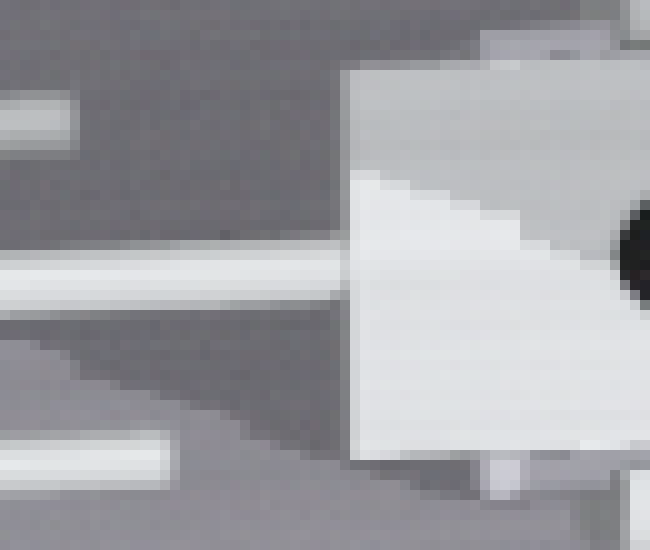

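The rod runs straight into the bar's end face with no dark gap. The robot is clear of everything, so I'm handing in.

```bash
python3 -c "
from plant import r
s=r.get_state();print(s['time_s'],s['contact_force'].round(1)); print(r.close_job())"
```

```text
15.45 [-0.6 -0.5 -0.1]
the job is handed in; nothing more can be done
None
```

The punch is set up: the longest stop rod is uppermost, the star wheel sits in its click, and the bar's front end rests against the rod. I handed in at 15.5 s of the 58 s allowed.

- **Turret:** it started three clicks from zero. I flicked the wheel over one click at a time with the shut fingers, and checked the wrist picture after each click. After the third, the wheel and rod overlay fitted the long rod on top.
- **Bar:** I pushed its tail about 53 mm along the bed, at about 4–5 N. The force then rose to 15 N within 0.1 mm of the contact position I had worked out. I backed off straight away.
- **Last look:** the close-up shows the rod meeting the bar's end face with no visible gap. The wheel was still seated and the robot was clear, with no contact force.
- **Bystanders:** I never touched the spanner, hammer, jar or coloured look-alike bars. I judged that from the pictures and did not re-measure where they lie.
- **Disagreement:** the top camera placed the turret about 4–6 mm away from where the wrist camera did. I relied mainly on the wrist camera, and the contact position agreed with it.

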